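# Hang the sample pail on the spring balance

## Robot

A 7-joint arm with a two-finger parallel gripper is mounted at the origin on a cart in front of the work surface, level with it; the furniture and walls round the work are solid. World frame = base frame: x ahead of the robot, y to its left, z up, the work surface at z = 0. Lengths are in m, angles in rad, forces in N, time in s.
With the tool pointing down it reaches from about 0.4 to 0.875 m from the base axis. Payload 19.3 kg.
Tool frame: the origin (TCP) lies midway between the tips of the shut fingers; the grasp point (between the pads) lies 19 mm behind it; z points along the fingers, y is the line along which they close (so a half turn about z gives the same grasp; the last joint's range is limited). The gripper opens to 85 mm and grips with 20 to 120 N. Pads are 22 mm wide; open, the fingers measure 114 mm over their backs; the gripper's body (76 mm by 85 mm) begins 54 mm behind the grasp point. The pads swing forward as they close: fully open they stand 13 mm farther back than shut.
Start: joints at [1.068, 0.521, -0.036, 1.599, 0.021, 1.021, -0.113], TCP at [0.262, -0.567, 0.201] pointing down, gripper open.
Joint ranges: [-2.91, 2.91], [-0.3, 2.13], [-1.5, 1.42], [0.17, 2.43], [-1.26, 4.41], [0.16, 1.93], [-2.52, 2.52]. Speed limits (rad/s): [1.89, 1.89, 2.39, 2.39, 3.01, 3.01, 3.01].

## Interface

Orientations are given as a unit quaternion [x, y, z, w].
In Python, from cell import ctrl gives the robot as it stands. The module is installed in compiled form; this text tells all that it offers.
- The arm moves only by the tool play_rows, never from a script. Its argument "commands" is a list of rows, each a list of 7 numbers: the shift along the tool's x, y, z in mm, then the turn, a rotation vector about the tool's x, y, z in degrees, then the opening, from 0 (shut) to 1 (fully open). A call has exactly 10 rows; each row is the pose to reach, as a shift and turn from the pose commanded when the call began, along the tool's axes at that moment; what a row does not reach only later rows make up. A row lasts 1/12 s, in which the tool goes at most 41.7 mm and 7.16 degrees, less where a joint would pass 70% of its speed; a pose out of reach is approached as far as the arm can. A call with a gripper value outside its range is refused whole. The fingers move at their own pace and stop on an object; "squeeze" is the grip in N (left out, the last holds). Time passes only in rows, so rows that repeat a pose let the fingers close, or fill a call up. It gives the time, the measured TCP pose, the force, the opening and the grip force at its end, in the units of the state.
- ctrl.get_obs(): the state, without advancing time (a new reading comes with each control period).
- ctrl.grab_frame(name): name is "scene" or "top" or "wrist"; returns the picture (480x640x3 uint8, red, green, blue); there is no depth.
- ctrl.camera_model(name): a dict with "K" (3x3 intrinsics, pixels), "k1" (the pictures are not rectified: a ray, as slopes to the right and down, at radius r is drawn at 1 + k1 r^2 times it, then the intrinsics apply), "extrinsics" (4x4, takes a point from world to camera coordinates); the wrist camera has in their place "T_tool_cam" (4x4, takes a point from camera to tool coordinates, whose origin is the TCP and whose axes are the flange's). Camera axes: x right, y down, z forward; pixel columns grow to the right and rows downward; lengths in m; the calibration is good to about 2 mm. A picture is of the moment at which its call begins: read the wrist's pose just before it. camera_model takes no time and is no camera call.
- ctrl.hand_in(): hands the job in; it is judged then, once.
The state is a dict: "time": time; "joints": joint angles; "joint_velocities": joint speeds; "tau": joint torques, N m; "tcp_pos": TCP position; "orientation": TCP orientation; "contact_force": force on the tool from outside, world axes, zero at the start; "ft_torque": the same for the moment, N m; "grip_width": finger opening in m; "grip_force": force on a finger pad.
Only numpy, scipy, OpenCV 4.12 (cv2) and the standard library are available. Lean on these libraries where they do the work, as an engineer would, in place of code of your own. Each camera call takes 0.05 s, during which the arm holds its last target. There are 200 camera calls.

## Task

Weigh the rock: with the little steel pail left standing where it is, swing its folded wire bail upright, then carry the pail by the bail, rock inside, and hang it with the bail lying across both prongs of the balance's hook. Let the sprung hook take the load slowly and let go only when it carries the whole weight, so that the hook neither jumps nor bounces and is never pushed down to its stop; then move clear. Leave the other things alone and do not tip the pail.

Things in the scene. Friction and masses are not known exactly. Their poses are not given: they have to be found in the camera images.
- pail: Open tapered sheet-steel pail, 76 mm high, 80 mm across at the foot, 97 mm at the rim (100 mm over the ears), 0.20 kg, with a dark rock in it. Origin: centre of the underside; z up. The bail's pivots lie on the pail's y axis at y = +-53 mm, 62 mm above the underside. The folded bail sticks out to the pail's -x side, towards the robot and somewhat to its right.
- bail (a joint): The pail's wire bail (wire 5 mm thick, 111 mm wide, 75 mm from pivot line to the axis of its cross bar). 0 = folded level towards the pail's -x (starts at 0 to 0.35); pi/2 = upright; it stops at 2.2. Its pivots are stiff (0.03 N m, about 0.5 N at the cross bar), so it stays where it is left; 2 N on it may tip or slide the pail.
- bail_grip (a point): Middle of the bail's cross bar, on the axis of its turned wooden grip: 12 mm thick, 40 mm long, lying along the pail's y. The bare straight wire goes on to 39 mm each side of this point. Folded, the grip stands about 20 mm clear of the rim. Axes turn with the bail: at joint value 0 they are the pail's.
- rock: Black basalt lump, 56 x 54 x 42 mm, lying loose in the pail; its weight varies widely (0.10 to 0.57 kg). Origin: about the centre of its underside when built.
- stand: Spring balance, fixed to the worktop: grey base plate 175 x 120 x 12 mm, aluminium column 20 x 26 mm with black cap, 280 mm high, its axis 100 mm along the stand's +x from the origin. It carries a two-pronged hook that points to the stand's -x (roughly to the robot). Origin: on the worktop below the hook's seat; z up.
- hook_seat (a point): Seat of the hook: where the axis of the bail's wire lies when seated, midway between the prongs; 245 mm up when unloaded, sinks with the hook. Axes: the stand's. Prongs: 7 mm round steel at y = +-32 mm; from the seat each slopes up at about 45 degrees to a tip (x = -24 mm, top 18 mm above this point) and to a level arm (from x = 22 mm back to the column, top 14 mm above this point).
- fork (a joint): How far the hook has been pushed down its column, m: 0 = unloaded, top; it stops at 0.065. A spring of 150 N/m, lightly damped, carries it (the hook's own 0.12 kg is balanced), so it sinks 6.7 mm per newton: about 20 mm under the pail with the lightest rock, over 50 mm with the heaviest.
- specimen_tray: Small brown open card tray, 77 x 77 x 20 mm, standing loose on the worktop; a bystander to leave alone. Origin: centre of its underside.
- sandstone: Buff sandstone piece, 40 x 39 x 31 mm, standing loose on the worktop; a bystander to leave alone. Origin: centre of its underside.
- cobble: Speckled granite cobble, 88 x 81 x 44 mm, standing loose on the worktop; a bystander to leave alone. Origin: centre of its underside.
- fossil: Pale limestone lump, 41 x 53 x 26 mm, standing loose on the worktop; a bystander to leave alone. Origin: centre of its underside.
- tube_a: Tall sand jar with purple cap, 68 mm across, 162 mm high, standing loose on the worktop; a bystander to leave alone. Origin: centre of its underside.
- tube_b: Tall sand jar with purple cap, 68 mm across, 162 mm high, standing loose on the worktop; a bystander to leave alone. Origin: centre of its underside.
- jar_c: Short jar with black cap, 51 mm across, 75 mm high, standing loose on the worktop; a bystander to leave alone. Origin: centre of its underside.
Mind the look-alikes: they are no part of the job. What is shaped like the rock but blue is not meant.

How it is judged:
By the outcome, as a careful person would: the job done as asked, in the order asked, and still so for the second after the job is handed in, with the robot touching nothing.
It also fails if it takes over 72 s, if anything falls off the work surface, if the arm or the gripper's body presses on something with over 40 N, if the wrist force passes 120 N, or if a joint passes its speed limit or range.

## Working session

There is one attempt and no reset: what is moved stays moved. The work goes in short steps, Python scripts to look and compute and a tool call to move; the robot and the scene stay as the last step left them, time stands still between calls to the robot, and variables do not carry over. Pictures are saved under pics/ and viewed, at most 10 in all, crops included, and the job is handed in when it is done.

Besides the shell and the picture viewer there is one more tool, called after ">>>" by a JSON object that holds its "fn" and its "kwargs", one argument or row to a line. play_rows: Moves the arm, as the interface text tells. Its arguments: {"type":"object","properties":{"commands":{"type":"array","items":{"type":"array","items":{"type":"number"}}},"squeeze":{"type":"number"}},"required":["commands"]}

```bash
mkdir -p pics
cat > h.py <<'E'
import numpy as np, cv2
from cell import ctrl
from scipy.spatial.transform import Rotation as R
def snap(n,f):
    im=ctrl.grab_frame(n); cv2.imwrite('pics/'+f,im[:,:,::-1]); return im
def cam(n):
    m=ctrl.camera_model(n); K=np.array(m['K'])
    if n=='wrist':
        o=ctrl.get_obs(); T=np.eye(4);T[:3,:3]=R.from_quat(o['orientation']).as_matrix();T[:3,3]=o['tcp_pos']
        E=np.linalg.inv(T@np.array(m['T_tool_cam']))
    else: E=np.array(m['extrinsics'])
    return K,m['k1'],E
def ray(c,uv):
    K,k1,E=c; d=np.array([(uv[0]-K[0,2])/K[0,0],(uv[1]-K[1,2])/K[1,1]]); s=d.copy()
    for _ in range(20): s=d/(1+k1*(s@s))
    Rt=E[:3,:3].T
    return -Rt@E[:3,3], Rt@np.array([s[0],s[1],1])
def onz(c,uv,z):
    o,d=ray(c,uv); return o+d*(z-o[2])/d[2]
def proj(c,P):
    K,k1,E=c; p=E[:3,:3]@np.array(P)+E[:3,3]; s=p[:2]/p[2]; s=s*(1+k1*(s@s)); return K[:2,:2]@s+K[:2,2]
def tri(rays):
    A=0;b=0
    for o,d in rays:
        d=d/np.linalg.norm(d);M=np.eye(3)-np.outer(d,d);A=A+M;b=b+M@o
    return np.linalg.solve(A,b)
E
python3 - <<'E'
from h import *
for n in('scene','top'): snap(n,n+'0.png'); c=cam(n); print(n,c[0].round(1).tolist(),c[1],(-c[2][:3,:3].T@c[2][:3,3]).round(3))
o=ctrl.get_obs(); print({k:np.round(v,3).tolist() for k,v in o.items()})
print(ctrl.camera_model('wrist')['T_tool_cam'])
E
```

```text
scene [[534.6, 0.0, 325.8], [0.0, 534.6, 239.1], [0.0, 0.0, 1.0]] -0.11182488004135498 [-0.25   0.465  0.804]
top [[484.3, 0.0, 311.3], [0.0, 484.3, 251.5], [0.0, 0.0, 1.0]] -0.10257115306022827 [ 0.406 -0.094  1.191]
{'time': 0.1, 'joints': [1.068, 0.522, -0.036, 1.6, 0.021, 1.021, -0.113], 'joint_velocities': [0.001, -0.003, -0.001, -0.001, 0.0, 0.002, 0.002], 'tau': [0.004, -92.85, 1.985, -37.053, 0.018, 0.005, 0.0], 'tcp_pos': [0.262, -0.567, 0.201], 'orientation': [0.977, 0.215, -0.0, -0.0], 'contact_force': [-0.498, -0.274, -0.484], 'ft_torque': [-0.01, 0.002, 0.01], 'grip_force': 0.0, 'grip_width': 0.086}
[[-1.30697582e-04 -9.48218220e-01 -3.17619569e-01  8.20560249e-02]
 [ 9.99999860e-01 -2.86718647e-04  4.44476019e-04  3.04342251e-04]
 [-5.12527712e-04 -3.17619466e-01  9.48218125e-01 -1.72425248e-01]
 [ 0.00000000e+00  0.00000000e+00  0.00000000e+00  1.00000000e+00]]
```

View pics/scene0.png

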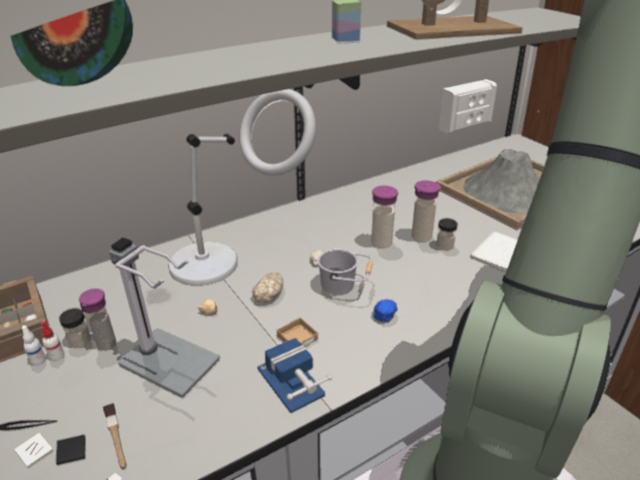

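View pics/top0.png

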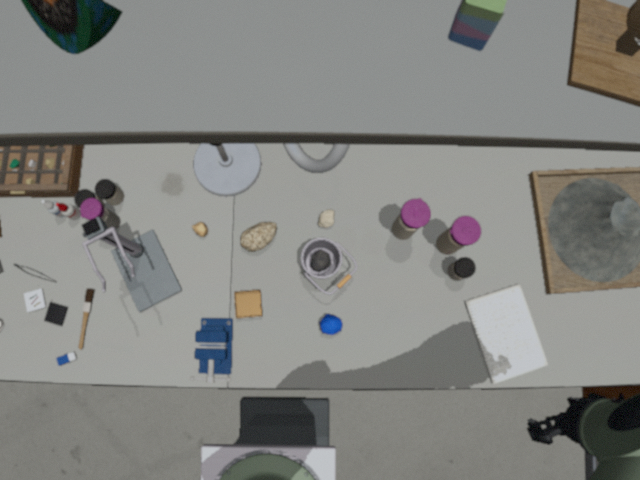

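Run:
```python
from h import *
s=cv2.imread('pics/scene0.png');t=cv2.imread('pics/top0.png')
def cr(im,x,y,w,h,W,H): return cv2.resize(im[y:y+h,x:x+w],(W,H),interpolation=cv2.INTER_CUBIC)
a=np.hstack([cr(s,300,235,80,60,400,300),cr(t,285,230,80,60,400,300)])
b=np.hstack([cr(s,95,230,120,90,400,300),cr(t,70,205,120,90,400,300)])
cv2.imwrite('pics/comp.png',np.vstack([a,b]))
hsv=cv2.cvtColor(t,cv2.COLOR_BGR2HSV)
```

```text
(no output)
```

View pics/comp.png

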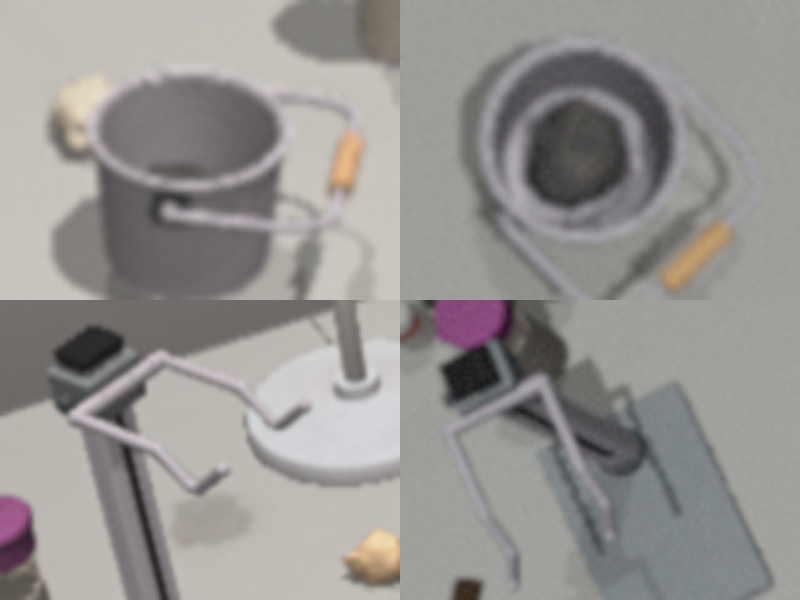

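Run:
```python
from h import *
s=cam('scene');t=cam('top')
S=lambda x,y,f,x0,y0:np.array([x*f+x0,y*f+y0])
pts={'rim':((188,130),(180,137)),'grip':((346,160),(297,257))}
for k,(a,b) in pts.items():
    ua=S(*a,.2,300,235);ub=S(*b,.2,285,230); P=tri([ray(s,ua),ray(t,ub)])
    print(k,P.round(4),'rim z:',onz(s,ua,.076).round(4),onz(t,ub,.076).round(4),(proj(s,P)-ua).round(1))
pts={'seatR':((277,123),(207,210)),'seatL':((197,187),(112,252)),'tipR':((307,106),(213,240)),'tipL':((225,170),(116,285)),
'backL':((78,115),(48,130)),'backR':((163,57),(143,80)),'bendR':((240,85),(165,155)),'bendL':((155,147),(80,220))}
for k,(a,b) in pts.items():
    ua=S(*a,.3,95,230);ub=S(*b,.3,70,205); P=tri([ray(s,ua),ray(t,ub)])
    print(k,P.round(4),(proj(s,P)-ua).round(1),(proj(t,P)-ub).round(1))
# base plate corners top view at z=.012
for u in [(125,269),(158,231),(181,291),(141,310)]: print('plate',onz(t,u,.012).round(4))
# other things centroid quick: jars etc
for n,u,z in [('tube',(91,208),.162),('capjar',(106,189),.075),('lamp',(227,168),.02),('vise',(213,345),.05),('sand',(200,229),.0),('cobble',(258,236),.03),('tray',(248,304),.02),('fossil',(327,217),.02)]: print(n,onz(t,u,z).round(3))
```

```text
rim [ 0.5942 -0.1221  0.0711] rim z: [ 0.5872 -0.1195  0.076 ] [ 0.5946 -0.1206  0.076 ] [-0.8 -0.1]
grip [ 0.5396 -0.1762  0.0648] rim z: [ 0.5272 -0.1668  0.076 ] [ 0.5386 -0.175   0.076 ] [-0.2 -0. ]
seatR [0.5421 0.2626 0.2396] [-0.1 -0. ] [0.1 0. ]
seatL [0.5151 0.3188 0.2381] [-1.1 -0.3] [0.9 0.5]
tipR [0.5215 0.2505 0.2585] [-0.1 -0. ] [0.1 0.1]
tipL [0.4936 0.3068 0.2578] [-0.8 -0.2] [0.6 0.4]
backL [0.5867 0.3577 0.256 ] [-0.8 -0.3] [0.7 0.4]
backR [0.618  0.3012 0.2549] [-0.9 -0.3] [0.7 0.4]
bendR [0.5689 0.2779 0.2573] [-3.6 -1.1] [3.  1.8]
bendL [0.5319 0.3316 0.2585] [-0.9 -0.3] [0.7 0.4]
plate [0.572  0.3661 0.012 ]
plate [0.6694 0.2882 0.012 ]
plate [0.5189 0.2212 0.012 ]
plate [0.4709 0.3186 0.012 ]
tube [0.688 0.397 0.162]
capjar [0.76  0.405 0.075]
lamp [0.833 0.119 0.02 ]
vise [0.39 0.13 0.05]
sand [0.678 0.184 0.   ]
cobble [0.654 0.033 0.03 ]
tray [0.488 0.054 0.02 ]
fossil [ 0.706 -0.137  0.02 ]
```

```bash
cat >> h.py <<'E'
def pose(pos,yaw,phi,back=0):
    """bar point pos lies `back` m behind TCP; tool y=heading yaw, leaning phi (tip towards yaw)"""
    c,s=np.cos(np.radians(yaw)),np.sin(np.radians(yaw))
    M=np.array([[-s,c,0],[c,s,0],[0,0,-1]]).T
    M=M@R.from_rotvec([-np.radians(phi),0,0]).as_matrix()
    return np.array(pos)+M[:,2]*back,M
def rel(P,M,o=None):
    o=o or ctrl.get_obs(); A=R.from_quat(o['orientation']).as_matrix()
    return np.r_[A.T@(P-o['tcp_pos'])*1000, R.from_matrix(A.T@M).as_rotvec(degrees=True)].round(1)
def st():
    o=ctrl.get_obs(); A=R.from_quat(o['orientation']).as_matrix()
    print('t',round(o['time'],2),'tcp',np.round(o['tcp_pos'],4),'z',A[:,2].round(3),'yaw',np.degrees(np.arctan2(A[1,1],A[0,1])).round(1),'J',np.round(o['joints'],2),'F',np.round(o['contact_force'],2),'w',round(o['grip_width'],4),round(o['grip_force'],1))
E
python3 - <<'E'
from h import *
print(rel(*pose([.54,-.176,.2],45,0)))
E
```

```text
[ 4.164e+02 -2.384e+02  1.000e+00 -0.000e+00 -1.000e-01 -1.102e+02]
```

>>> {"fn": "play_rows", "kwargs": {
  "commands": [
    [26,-15,0,0,0,-7,1],
    [52,-30,0,0,0,-14,1],
    [78,-45,0,0,0,-21,1],
    [104,-60,0,0,0,-28,1],
    [130,-75,0,0,0,-35,1],
    [156,-90,0,0,0,-42,1],
    [182,-105,0,0,0,-49,1],
    [208,-120,0,0,0,-56,1],
    [234,-135,0,0,0,-63,1],
    [260,-150,0,0,0,-70,1]
  ]
}}

```text
time: 0.93
tcp_pos: [0.4357, -0.3208, 0.2012]
orientation: [0.675, 0.738, -0.0, -0.0]
contact_force: [0.4, 0.2, -0.5]
grip_width: 0.0852
grip_force: 0.0
```

Run:
```python
from h import *
st();print(rel(*pose([.54,-.176,.2],45,0)))
```

```text
t 0.93 tcp [ 0.4357 -0.3208  0.2012] z [-0.  0. -1.] yaw 5.1 J [ 0.82  0.41 -0.4   1.81  0.19  0.96  0.44] F [ 0.38  0.17 -0.49] w 0.0852 0.0
[134.9 116.8   1.2  -0.   -0.  -39.9]
```

>>> {"fn": "play_rows", "kwargs": {
  "commands": [
    [22,18,0,0,0,-6,1],
    [44,38,0,0,0,-12,1],
    [67,58,0,0,0,-19,1],
    [90,78,0,0,0,-26,1],
    [112,97,0,0,0,-33,1],
    [135,117,0,0,0,-40,1],
    [135,117,0,0,0,-40,0.6],
    [135,117,0,0,0,-40,0.5],
    [135,117,0,0,0,-40,0.4],
    [135,117,0,0,0,-40,0.4]
  ]
}}

```text
time: 1.77
tcp_pos: [0.54, -0.1788, 0.2011]
orientation: [0.385, 0.923, -0.0, -0.0]
contact_force: [-0.4, 0.9, -0.3]
grip_width: 0.039
grip_force: 0.0
```

Run:
```python
from h import *
st();im=snap('wrist','w1.png'); c=cam('wrist')
for P in ([.5395,-.176,.065],[.5945,-.121,.076]): print(proj(c,P).round(1))
```

```text
t 1.77 tcp [ 0.54   -0.1788  0.2011] z [-0.001 -0.    -1.   ] yaw 44.7 J [ 0.63  0.48 -0.58  1.73  0.31  1.02  0.72] F [-0.39  0.9  -0.35] w 0.039 0.0
[318.7 212.5]
[403. 215.]
```

View pics/w1.png

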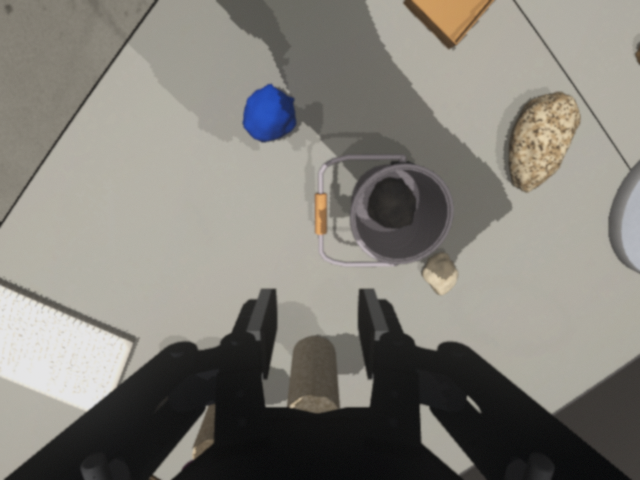

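Run:
```python
from h import *
im=cv2.imread('pics/w1.png'); h=cv2.cvtColor(im,cv2.COLOR_BGR2HSV)
m=((h[...,0]>8)&(h[...,0]<22)&(h[...,1]>120)); m[:150]=0;m[260:]=0;m[:,:300]=0;m[:,345:]=0
v,u=np.nonzero(m); print(u.mean(),v.mean(),len(u)); r=cv2.minAreaRect(np.c_[u,v].astype(np.float32)); print(r)
c=cam('wrist'); P=onz(c,(u.mean(),v.mean()),.065); print(P)
b=cv2.boxPoints(r); s=sorted(b.tolist(),key=lambda p:p[1]); a=onz(c,np.mean(s[:2],0),.065)-onz(c,np.mean(s[2:],0),.065)
print('bar y dir',np.degrees(np.arctan2(a[1],a[0]))-90,np.linalg.norm(a))
# rim: print ellipse guess
for x in [(401,214)]: print(onz(c,x,.076))
t=cam('top'); print(tri([ray(c,(u.mean(),v.mean())),ray(t,(344.4,281.4)),ray(cam('scene'),(369.2,267))]))
# tilt test rel
print(rel(*pose([P[0]-.05,P[1]-.05,.12],45,60,.008)))
```

```text
320.2055555555556 212.81944444444446 360
((320.5, 213.5), (39.0, 9.0), 90.0)
[ 0.5407866  -0.17521631  0.065     ]
bar y dir 44.85829748075943 0.038355916897623694
[ 0.59244931 -0.12165109  0.076     ]
[ 0.54007019 -0.17595604  0.06459301]
[  1.7 -60.7  85.2 -60.    0.2  -0.3]
```

>>> {"fn": "play_rows", "kwargs": {
  "commands": [
    [0,-10,5,-7,0,0,0.5],
    [0,-20,15,-14,0,0,0.5],
    [0,-30,25,-21,0,0,0.5],
    [0,-40,35,-28,0,0,0.5],
    [0,-50,45,-35,0,0,0.5],
    [0,-55,55,-42,0,0,0.5],
    [0,-60,65,-49,0,0,0.5],
    [1,-60,75,-55,0,0,0.5],
    [2,-60,80,-60,0,0,0.5],
    [2,-60,80,-60,0,0,0.5]
  ]
}}

```text
time: 2.65
tcp_pos: [0.4957, -0.2203, 0.1207]
orientation: [0.339, 0.81, 0.443, 0.184]
contact_force: [0.9, -0.0, -1.6]
grip_width: 0.0429
grip_force: 0.0
```

Run:
```python
from h import *
st()
P,M=pose([.5403,-.1757,.065],45,60,.009);print(rel(P,M))
```

```text
t 2.65 tcp [ 0.4957 -0.2203  0.1207] z [ 0.598  0.592 -0.54 ] yaw 44.6 J [ 1.64  1.08 -1.13  1.98 -0.15  0.54  1.74] F [ 0.9  -0.02 -1.6 ] w 0.0429 0.0
[  0.3 -12.4  92.2  -2.7   0.3  -0.2]
```

>>> {"fn": "play_rows", "kwargs": {
  "commands": [
    [0,-6,10,-1,0,0,0.32],
    [0,-12,20,-3,0,0,0.32],
    [0,-12,30,-3,0,0,0.32],
    [0,-12,40,-3,0,0,0.32],
    [0,-12,50,-3,0,0,0.32],
    [0,-12,60,-3,0,0,0.32],
    [0,-12,65,-3,0,0,0.32],
    [0,-12,70,-3,0,0,0.32],
    [0,-12,70,-3,0,0,0.32],
    [0,-12,70,-3,0,0,0.32]
  ]
}}

```text
time: 3.48
tcp_pos: [0.5335, -0.1815, 0.073]
orientation: [0.332, 0.8, 0.462, 0.191]
contact_force: [0.1, -0.5, -0.0]
grip_width: 0.0275
grip_force: 0.0
```

Run:
```python
from h import *
st()
P,M=pose([.5403,-.1757,.065],45,60,.009);print(rel(P,M))
w=snap('wrist','w2.png')
c=cam('wrist');print(proj(c,[.5403,-.1757,.065]))
```

```text
t 3.48 tcp [ 0.5335 -0.1815  0.073 ] z [ 0.613  0.612 -0.499] yaw 44.8 J [ 1.55  1.21 -1.1   1.99 -0.14  0.41  1.78] F [ 0.1  -0.51 -0.03] w 0.0275 0.0
[-0.7 -2.5 20.7  0.   0.  -0.1]
[313.22156982 268.54947431]
```

View pics/w2.png

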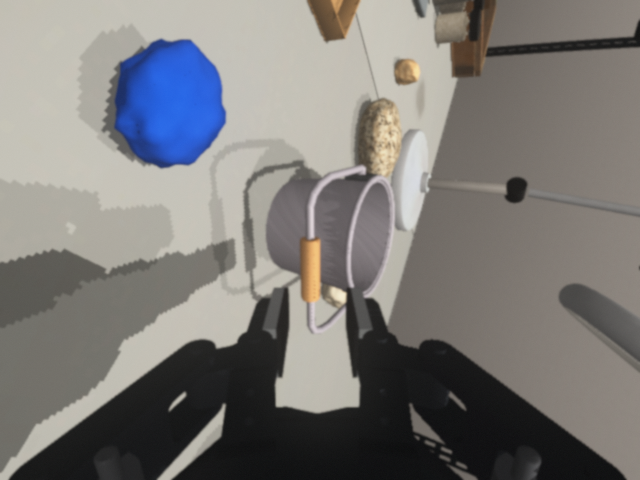

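>>> {"fn": "play_rows", "kwargs": {
  "commands": [
    [0,-2,4,0,0,0,0.32],
    [-1,-4,8,0,0,0,0.32],
    [-1,-4,12,0,0,0,0.32],
    [-1,-4,16,0,0,0,0.32],
    [-1,-4,20,0,0,0,0.32],
    [-1,-4,21,0,0,0,0.27],
    [-1,-4,21,0,0,0,0.23],
    [-1,-4,21,0,0,0,0.19],
    [-1,-4,21,0,0,0,0.19],
    [-1,-4,21,0,0,0,0.19]
  ]
}}

```text
time: 4.37
tcp_pos: [0.5456, -0.171, 0.059]
orientation: [0.333, 0.799, 0.462, 0.191]
contact_force: [0.2, -0.5, -0.4]
grip_width: 0.0162
grip_force: 0.0
```

```bash
cat >> h.py <<'E'
BAR=np.array([.5403,-.1757,.065]); X=np.array([np.cos(np.pi/4),np.sin(np.pi/4),0]); Z=np.array([0,0,1.])
PIV=BAR+.075*np.cos(.04)*X-.003*Z
def swing(a,phi,back):
    r=np.radians(a); return pose(PIV-.075*np.cos(r)*X+.075*np.sin(r)*Z,45,phi,back)
E
python3 - <<'E'
from h import *
st(); o=ctrl.get_obs()
for i in range(11):
    a=2.3+3.2*i; print(i,rel(*swing(a,60-3*i,.009),o))
E
```

```text
t 4.37 tcp [ 0.5456 -0.171   0.059 ] z [ 0.613  0.612 -0.499] yaw 44.7 J [ 1.51  1.24 -1.09  1.99 -0.13  0.37  1.78] F [ 0.24 -0.53 -0.44] w 0.0162 0.0
0 [ 0.4  1.7 -0.1  0.1  0.1 -0.1]
1 [ 0.4  5.  -2.   3.1  0.  -0.1]
2 [ 0.4  8.4 -3.6  6.1  0.  -0.2]
3 [ 0.4 11.9 -5.1  9.1  0.  -0.2]
4 [ 0.4 15.4 -6.4 12.1  0.  -0.2]
5 [ 0.4 19.  -7.4 15.1  0.  -0.2]
6 [ 0.5 22.7 -8.3 18.1  0.  -0.2]
7 [ 0.5 26.4 -9.  21.1  0.  -0.2]
8 [ 0.5 30.2 -9.4 24.1  0.  -0.2]
9 [ 0.5 33.9 -9.6 27.1  0.  -0.2]
10 [ 0.5 37.7 -9.7 30.1  0.  -0.2]
```

>>> {"fn": "play_rows", "kwargs": {
  "commands": [
    [0,5,-2,3,0,0,0.19],
    [0,8.5,-3.5,6,0,0,0.19],
    [0,12,-5,9,0,0,0.19],
    [0,15.5,-6.5,12,0,0,0.19],
    [0,19,-7.5,15,0,0,0.19],
    [0,22.5,-8.5,18,0,0,0.19],
    [0,26.5,-9,21,0,0,0.19],
    [0,30,-9.5,24,0,0,0.19],
    [0,34,-9.5,27,0,0,0.19],
    [0,37.5,-9.5,30,0,0,0.19]
  ]
}}

```text
time: 5.2
tcp_pos: [0.5532, -0.1636, 0.097]
orientation: [0.371, 0.892, 0.239, 0.099]
contact_force: [-0.4, -0.4, -0.4]
grip_width: 0.016
grip_force: 0.0
```

Run:
```python
from h import *
st(); o=ctrl.get_obs()
for i in range(11):
    a=34.3+3.2*i; print(i,rel(*swing(a,30-3*i,.009),o))
```

```text
t 5.2 tcp [ 0.5532 -0.1636  0.097 ] z [ 0.353  0.353 -0.867] yaw 44.8 J [ 1.01  0.68 -0.73  1.98 -0.14  0.44  1.35] F [-0.45 -0.4  -0.36] w 0.016 0.0
0 [ 0.6 -0.4  0.4 -0.1  0.  -0.1]
1 [ 0.6  2.9 -1.3  2.9  0.  -0.1]
2 [ 0.6  6.4 -2.9  5.9  0.  -0.1]
3 [ 0.6  9.9 -4.2  8.9  0.  -0.1]
4 [ 0.6 13.5 -5.4 11.9  0.  -0.1]
5 [ 0.6 17.1 -6.3 14.9  0.  -0.1]
6 [ 0.6 20.8 -7.  17.9  0.  -0.1]
7 [ 0.6 24.6 -7.5 20.9 -0.  -0.1]
8 [ 0.6 28.3 -7.8 23.9 -0.  -0.1]
9 [ 0.7 32.1 -7.9 26.9 -0.  -0.1]
10 [ 0.7 35.8 -7.8 29.9 -0.  -0.1]
```

Check with a picture that the bail follows before going on.

Run:
```python
from h import *
w=ctrl.grab_frame('wrist')[:,:,::-1]; s=ctrl.grab_frame('scene')[:,:,::-1]
cv2.imwrite('pics/c2.png',np.hstack([w[150:450,160:560],cv2.resize(s[210:320,280:420],(380,300),interpolation=cv2.INTER_CUBIC)]))
c=cam('wrist'); P,_=swing(34.3,30,0);print(proj(c,P)-[160,150])
```

```text
[150.83933502 132.37505132]
```

View pics/c2.png

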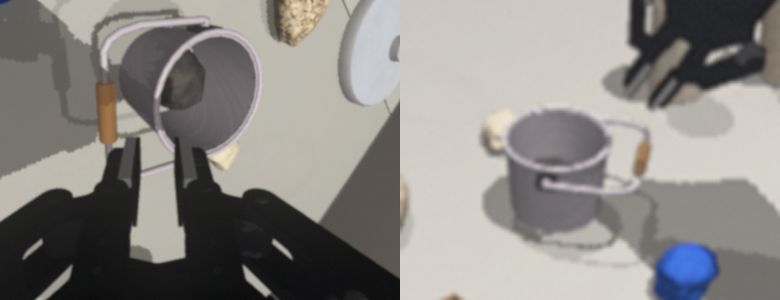

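Run:
```python
from h import *
c=cam('wrist'); rs=[ray(c,(266,262)),ray(cam('scene'),(369.5,267.6))]
P=tri(rs);print(P, proj(c,P))
for uv in [(266,262)]:
  print(onz(c,uv,.065),onz(c,uv,.07))
o=ctrl.get_obs()
for n in('scene','wrist','top'): print(n,proj(cam(n),o['tcp_pos']).round(1))
K,k,E=c;
```

```text
[ 0.53966465 -0.17513931  0.06520493] [261.87028474 261.22338745]
[ 0.5424367  -0.17401734  0.065     ] [ 0.53952951 -0.1737742   0.07      ]
scene [360.6 254.1]
wrist [316.9 276.2]
top [339.2 273.1]
```

Run:
```python
from h import *
o=ctrl.get_obs();A=R.from_quat(o['orientation']).as_matrix();p=np.array(o['tcp_pos'])
print(cam('wrist')[0])
for d in (0,10,20,30):
  for y in (-15,15):
    for x in (-11,11):
      Q=p+A@np.array([x,y,-d])/1000
      s=proj(cam('scene'),Q); w=proj(cam('wrist'),Q)
      print(d,y,x,'scene crop',((s-[280,210])*[380/140,300/110]+[400,0]).round(0),'wrist crop',(w-[160,150]).round(0))
im=cv2.imread('pics/c2.png')
cv2.imwrite('pics/c3.png',np.hstack([cv2.resize(im[100:200,90:210],(400,333),interpolation=cv2.INTER_CUBIC),cv2.resize(im[40:140,600:720],(400,333),interpolation=cv2.INTER_CUBIC)]))
```

```text
[[333.50809206   0.         317.07103733]
 [  0.         333.50809206 236.97206186]
 [  0.           0.           1.        ]]
0 -15 -11 scene crop [635. 122.] wrist crop [131. 143.]
0 -15 11 scene crop [632. 136.] wrist crop [130. 108.]
0 15 -11 scene crop [606. 104.] wrist crop [183. 143.]
0 15 11 scene crop [602. 118.] wrist crop [184. 108.]
10 -15 -11 scene crop [642. 114.] wrist crop [130. 152.]
10 -15 11 scene crop [638. 129.] wrist crop [129. 115.]
10 15 -11 scene crop [612.  96.] wrist crop [184. 152.]
10 15 11 scene crop [608. 111.] wrist crop [185. 115.]
20 -15 -11 scene crop [648. 106.] wrist crop [128. 162.]
20 -15 11 scene crop [644. 121.] wrist crop [127. 123.]
20 15 -11 scene crop [618.  88.] wrist crop [186. 162.]
20 15 11 scene crop [614. 103.] wrist crop [187. 123.]
30 -15 -11 scene crop [654.  99.] wrist crop [126. 172.]
30 -15 11 scene crop [651. 113.] wrist crop [125. 132.]
30 15 -11 scene crop [624.  81.] wrist crop [187. 172.]
30 15 11 scene crop [621.  95.] wrist crop [189. 132.]
```

View pics/c3.png

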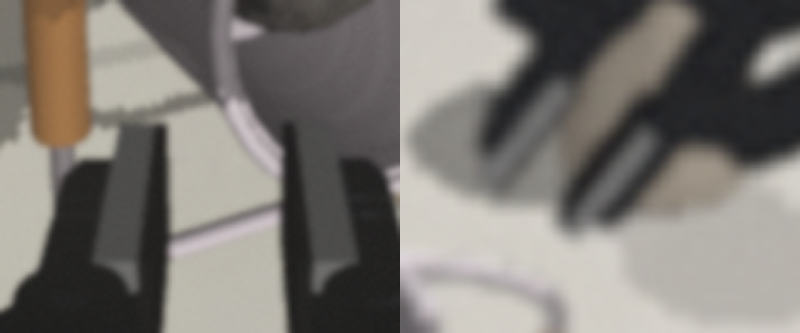

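Run:
```python
from h import *
P,M=pose(BAR,45,60,.042-.06);print(rel(P,M)); P,M=pose(BAR,45,60,.042);print(P)
```

```text
[  0.6 -43.2   3.1 -30.   -0.    0.2]
[ 0.56601964 -0.14998036  0.044     ]
```

>>> {"fn": "play_rows", "kwargs": {
  "commands": [
    [0,-10,-10,-5,0,0,0.3],
    [0,-20,-15,-10,0,0,0.3],
    [0,-30,-10,-15,0,0,0.3],
    [0,-38,-8,-20,0,0,0.3],
    [0,-42,-5,-25,0,0,0.3],
    [0,-43,0,-30,0,0,0.3],
    [0,-43,3,-30,0,0,0.3],
    [0,-43,3,-30,0,0,0.3],
    [0,-43,3,-30,0,0,0.3],
    [0,-43,3,-30,0,0,0.3]
  ]
}}

```text
time: 6.13
tcp_pos: [0.5283, -0.1886, 0.0735]
orientation: [0.331, 0.801, 0.461, 0.192]
contact_force: [0.4, -0.3, 0.6]
grip_width: 0.0255
grip_force: 0.0
```

Run:
```python
from h import *
st();P,M=pose(BAR,45,60,.042);print(rel(P,M))
```

```text
t 6.13 tcp [ 0.5283 -0.1886  0.0735] z [ 0.612  0.611 -0.502] yaw 45.1 J [ 1.55  1.2  -1.08  1.99 -0.18  0.43  1.82] F [ 0.41 -0.27  0.6 ] w 0.0255 0.0
[ 0.7  1.5 61.5 -0.1  0.1  0.1]
```

>>> {"fn": "play_rows", "kwargs": {
  "commands": [
    [0,1,6,0,0,0,0.3],
    [0,1,12,0,0,0,0.3],
    [0,1,18,0,0,0,0.3],
    [0,1,24,0,0,0,0.3],
    [0,1,30,0,0,0,0.3],
    [0,1,35,0,0,0,0.3],
    [0,1,40,0,0,0,0.3],
    [0,1,45,0,0,0,0.3],
    [0,1,45,0,0,0,0.3],
    [0,1,45,0,0,0,0.3]
  ]
}}

```text
time: 6.97
tcp_pos: [0.5558, -0.1605, 0.0503]
orientation: [0.332, 0.799, 0.463, 0.191]
contact_force: [0.3, -1.0, 0.8]
grip_width: 0.0258
grip_force: 0.0
```

Run:
```python
from h import *
st();w=ctrl.grab_frame('wrist')[:,:,::-1]; s=ctrl.grab_frame('scene')[:,:,::-1]
P,M=pose(BAR,45,60,.042);print(rel(P,M))
cv2.imwrite('pics/c4.png',np.hstack([w[150:450,160:560],cv2.resize(s[210:320,280:420],(380,300),interpolation=cv2.INTER_CUBIC)]))
```

```text
t 6.97 tcp [ 0.5558 -0.1605  0.0503] z [ 0.613  0.613 -0.499] yaw 44.7 J [ 1.48  1.25 -1.07  1.99 -0.17  0.34  1.82] F [ 0.25 -0.95  0.76] w 0.0258 0.0
[ 0.4  1.9 16.3  0.1  0.1 -0.2]
```

View pics/c4.png

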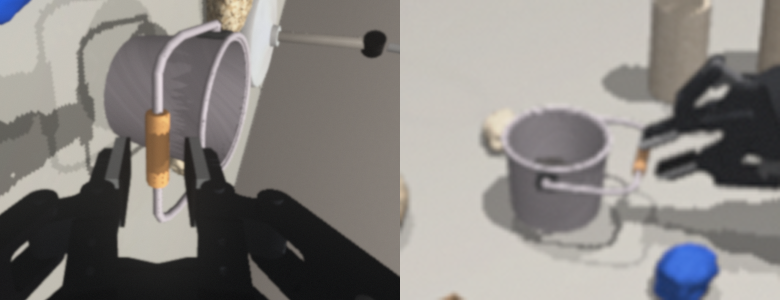

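>>> {"fn": "play_rows", "kwargs": {
  "commands": [
    [0,0,3,0,0,0,0.3],
    [0,0,6,0,0,0,0.3],
    [0,0,9,0,0,0,0.3],
    [0,0,12,0,0,0,0.3],
    [0,0,15,0,0,0,0.3],
    [0,0,17,0,0,0,0.26],
    [0,0,17,0,0,0,0.22],
    [0,0,17,0,0,0,0.19],
    [0,0,17,0,0,0,0.19],
    [0,0,17,0,0,0,0.19]
  ]
}}

```text
time: 7.9
tcp_pos: [0.5661, -0.1505, 0.042]
orientation: [0.333, 0.799, 0.462, 0.191]
contact_force: [-0.0, -0.4, -0.4]
grip_width: 0.0162
grip_force: 0.0
```

Run:
```python
from h import *
st();o=ctrl.get_obs()
for i in range(1,11):
    a=2.3+3.2*i; print(i,rel(*swing(a,60-3*i,.042),o))
```

```text
t 7.9 tcp [ 0.5661 -0.1505  0.042 ] z [ 0.613  0.612 -0.499] yaw 44.7 J [ 1.45  1.26 -1.07  1.98 -0.17  0.31  1.82] F [-0.   -0.39 -0.39] w 0.0162 0.0
1 [ 0.4  3.5 -2.7  3.1  0.  -0.2]
2 [ 0.4  5.2 -4.5  6.1  0.  -0.2]
3 [ 0.4  6.9 -6.1  9.1  0.  -0.2]
4 [ 0.4  8.8 -7.7 12.1  0.  -0.2]
5 [ 0.4 10.7 -9.2 15.1  0.  -0.2]
6 [  0.4  12.7 -10.6  18.1   0.   -0.2]
7 [  0.4  14.8 -11.8  21.1   0.   -0.2]
8 [  0.4  17.  -12.9  24.1   0.   -0.2]
9 [  0.4  19.2 -13.9  27.1   0.   -0.2]
10 [  0.4  21.4 -14.7  30.1   0.   -0.2]
```

>>> {"fn": "play_rows", "kwargs": {
  "commands": [
    [0,2.5,-2.5,3,0,0,0.19],
    [0,4.5,-4.5,6,0,0,0.19],
    [0,6,-6,9,0,0,0.19],
    [0,8,-7.5,12,0,0,0.19],
    [0,10,-9,15,0,0,0.19],
    [0,12,-10.5,18,0,0,0.19],
    [0,14,-12,21,0,0,0.19],
    [0,16,-13,24,0,0,0.19],
    [0,18.5,-14,27,0,0,0.19],
    [0,21,-14.5,30,0,0,0.19]
  ]
}}

```text
time: 8.73
tcp_pos: [0.5646, -0.1522, 0.0681]
orientation: [0.371, 0.892, 0.239, 0.099]
contact_force: [-0.8, -1.3, -0.7]
grip_width: 0.0161
grip_force: 0.5
```

```bash
cat >> h.py <<'E'
def orange(n,box):
    im=ctrl.grab_frame(n)[:,:,::-1]; h=cv2.cvtColor(np.ascontiguousarray(im),cv2.COLOR_BGR2HSV)
    m=((h[...,0]>5)&(h[...,0]<22)&(h[...,1]>110)); x0,y0,x1,y1=box
    k=np.zeros_like(m);k[y0:y1,x0:x1]=1; v,u=np.nonzero(m&k); return (u.mean(),v.mean(),len(u)) if len(u) else None
E
python3 - <<'E'
from h import *
st();o=ctrl.get_obs()
print(orange('wrist',(270,150,370,340)),orange('scene',(340,230,400,290)),'pred',[proj(cam(n),swing(34.3,0,0)[0]).round(1) for n in('wrist','scene')])
for i in range(1,11):
    a=34.3+3.2*i; print(i,rel(*swing(a,30-3*i,.042),o))
E
```

```text
t 8.73 tcp [ 0.5646 -0.1522  0.0681] z [ 0.353  0.353 -0.867] yaw 44.8 J [ 0.93  0.71 -0.66  1.98 -0.21  0.38  1.41] F [-0.77 -1.29 -0.74] w 0.0161 0.5
(np.float64(311.51646985705406), np.float64(306.77874456183963), 1609) None pred [array([310.2, 315.6]), array([363.8, 252.4])]
1 [ 0.6  1.7 -1.5  2.9  0.  -0.2]
2 [ 0.6  3.4 -3.2  5.9  0.  -0.2]
3 [ 0.6  5.2 -4.7  8.9  0.  -0.2]
4 [ 0.6  7.1 -6.2 11.9  0.  -0.2]
5 [ 0.6  9.1 -7.5 14.9  0.  -0.2]
6 [ 0.6 11.1 -8.7 17.9 -0.  -0.2]
7 [ 0.6 13.2 -9.8 20.9 -0.  -0.2]
8 [  0.7  15.4 -10.8  23.9  -0.   -0.2]
9 [  0.7  17.6 -11.6  26.9  -0.   -0.2]
10 [  0.7  19.8 -12.3  29.9  -0.   -0.2]
```

>>> {"fn": "play_rows", "kwargs": {
  "commands": [
    [0,2,-1.5,3,0,0,0.19],
    [0,3.5,-3,6,0,0,0.19],
    [0,5.5,-4.5,9,0,0,0.19],
    [0,7,-6,12,0,0,0.19],
    [0,9,-7.5,15,0,0,0.19],
    [0,11,-8.5,18,0,0,0.19],
    [0,13,-9.5,21,0,0,0.19],
    [0,15.5,-10.5,24,0,0,0.19],
    [0,17.5,-11.5,27,0,0,0.19],
    [0,20,-12,30,0,0,0.19]
  ]
}}

```text
time: 9.67
tcp_pos: [0.5717, -0.1447, 0.0866]
orientation: [0.384, 0.923, -0.0, -0.002]
contact_force: [-0.6, -0.5, 0.7]
grip_width: 0.0164
grip_force: 0.4
```

Run:
```python
from h import *
st();o=ctrl.get_obs()
for i in range(1,11):
    a=66.3+2.5*i; print(i,rel(*swing(a,0,.042),o))
```

```text
t 9.67 tcp [ 0.5717 -0.1447  0.0866] z [-0.004  0.002 -1.   ] yaw 44.9 J [ 0.23  0.61 -0.12  1.78  0.1   0.76  0.85] F [-0.56 -0.5   0.74] w 0.0164 0.4
1 [ 0.3  3.7 -3.3 -0.1 -0.2 -0.1]
2 [ 0.3  6.8 -4.5 -0.1 -0.2 -0.1]
3 [ 0.3  9.9 -5.4 -0.1 -0.2 -0.1]
4 [ 0.3 13.  -6.3 -0.1 -0.2 -0.1]
5 [ 0.3 16.2 -7.  -0.1 -0.2 -0.1]
6 [ 0.3 19.5 -7.6 -0.1 -0.2 -0.1]
7 [ 0.4 22.7 -8.  -0.1 -0.2 -0.1]
8 [ 0.4 26.  -8.3 -0.1 -0.2 -0.1]
9 [ 0.4 29.2 -8.4 -0.1 -0.2 -0.1]
10 [ 0.4 32.5 -8.4 -0.1 -0.2 -0.1]
```

>>> {"fn": "play_rows", "kwargs": {
  "commands": [
    [0,4,-3.5,0,0,0,0.19],
    [0,7,-4.5,0,0,0,0.19],
    [0,10,-5.5,0,0,0,0.19],
    [0,13,-6.5,0,0,0,0.19],
    [0,16,-7,0,0,0,0.19],
    [0,19.5,-7.5,0,0,0,0.19],
    [0,23,-8,0,0,0,0.19],
    [0,26,-8,0,0,0,0.19],
    [0,29.5,-8,0,0,0,0.19],
    [0,33,-8,0,0,0,0.19]
  ]
}}

```text
time: 10.5
tcp_pos: [0.5963, -0.1204, 0.0958]
orientation: [0.384, 0.924, 0.001, -0.001]
contact_force: [-0.5, -0.0, -0.2]
grip_width: 0.0163
grip_force: 0.2
```

Run:
```python
from h import *
st();print(rel(*swing(90,0,.042)),rel(*swing(90,0,.051)),PIV)
w=ctrl.grab_frame('wrist')[:,:,::-1]; s=ctrl.grab_frame('scene')[:,:,::-1]
cv2.imwrite('pics/c5.png',np.hstack([w[150:450,160:560],cv2.resize(s[190:300,280:420],(380,300),interpolation=cv2.INTER_CUBIC)]))
print(orange('wrist',(270,150,370,345)))
```

```text
t 10.5 tcp [ 0.5963 -0.1204  0.0958] z [-0.001  0.002 -1.   ] yaw 44.9 J [ 0.18  0.62 -0.12  1.73  0.09  0.8   0.81] F [-0.45 -0.01 -0.16] w 0.0163 0.2
[ 0.5 -3.8  0.8  0.1 -0.1 -0.1] [ 0.4 -3.8  9.8  0.1 -0.1 -0.1] [ 0.59329059 -0.12270941  0.062     ]
(np.float64(312.4524781341108), np.float64(309.8793002915452), 1715)
```

View pics/c5.png

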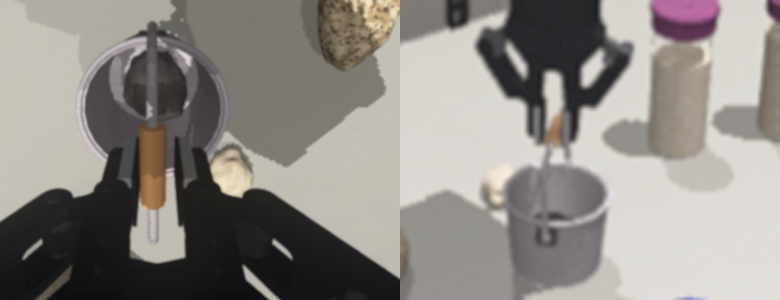

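>>> {"fn": "play_rows", "kwargs": {
  "commands": [
    [0,0,3,0,0,0,0.19],
    [0,0,6,0,0,0,0.19],
    [0,-1,10,0,0,0,0.19],
    [0,-2,10,0,0,0,0.19],
    [0,-2,10,0,0,0,0.15],
    [0,-2,10,0,0,0,0.1],
    [0,-2,10,0,0,0,0.05],
    [0,-2,10,0,0,0,0],
    [0,-2,10,0,0,0,0],
    [0,-2,10,0,0,0,0]
  ],
  "squeeze": 50
}}

```text
time: 11.48
tcp_pos: [0.5945, -0.1221, 0.0857]
orientation: [0.384, 0.924, 0.001, -0.001]
contact_force: [-0.9, -0.4, -4.3]
grip_width: 0.01
grip_force: 48.6
```

Run:
```python
from h import *
st()
```

```text
t 11.48 tcp [ 0.5945 -0.1221  0.0857] z [-0.001  0.002 -1.   ] yaw 44.9 J [ 0.19  0.63 -0.12  1.74  0.1   0.77  0.81] F [-0.95 -0.39 -4.26] w 0.01 48.6
```

>>> {"fn": "play_rows", "kwargs": {
  "commands": [
    [0,0,-1,0,0,0,0],
    [0,0,-3,0,0,0,0],
    [0,0,-6,0,0,0,0],
    [0,0,-10,0,0,0,0],
    [0,0,-15,0,0,0,0],
    [0,0,-20,0,0,0,0],
    [0,0,-25,0,0,0,0],
    [0,0,-28,0,0,0,0],
    [0,0,-30,0,0,0,0],
    [0,0,-30,0,0,0,0]
  ]
}}

```text
time: 12.32
tcp_pos: [0.5949, -0.1221, 0.1164]
orientation: [0.384, 0.924, 0.001, -0.0]
contact_force: [0.8, 0.4, -7.4]
grip_width: 0.0102
grip_force: 48.6
```

Run:
```python
from h import *
st(); 
c=cam('wrist');w=ctrl.grab_frame('wrist');cv2.imwrite('pics/w6.png',w[:,:,::-1])
print([proj(c,P).round(0) for P in ([.6,-.12,.0],)], orange('wrist',(250,150,390,360)))
```

```text
t 12.32 tcp [ 0.5949 -0.1221  0.1164] z [ 0.     0.002 -1.   ] yaw 44.9 J [ 0.19  0.59 -0.12  1.72  0.09  0.83  0.81] F [ 0.82  0.35 -7.36] w 0.0102 48.6
[array([322., 223.])] (np.float64(316.9600808489136), np.float64(322.5174330469934), 1979)
```

```bash
cat >> h.py <<'E'
SEAT=np.array([.5286,.2907,.245]); SY=26.5; SX=np.array([np.cos(np.radians(SY)),np.sin(np.radians(SY)),0])
def hang(dx,z,back=.052): 
    p=SEAT+dx*SX; p[2]=z; return pose(p,SY,0,back)
E
python3 - <<'E'
from h import *
print(rel(*hang(-.11,.281)))
E
```

```text
[ 3.740e+02  1.403e+02 -1.124e+02  0.000e+00 -1.000e-01  1.840e+01]
```

>>> {"fn": "play_rows", "kwargs": {
  "commands": [
    [0,0,-2,0,0,0,0],
    [0,0,-7,0,0,0,0],
    [2,0,-15,0,0,0,0],
    [6,0,-25,0,0,0,0],
    [12,0,-36,0,0,0,0],
    [20,1,-48,0,0,0,0],
    [30,2,-60,0,0,1,0],
    [41,4,-72,0,0,2,0],
    [53,6,-84,0,0,3,0],
    [65,8,-94,0,0,4,0]
  ]
}}

```text
time: 13.25
tcp_pos: [0.554, -0.0696, 0.212]
orientation: [0.416, 0.909, 0.001, -0.0]
contact_force: [-0.0, -0.0, -7.3]
grip_width: 0.0103
grip_force: 48.7
```

Run:
```python
from h import *
st();print(rel(*hang(-.11,.281)))
```

```text
t 13.25 tcp [ 0.554  -0.0696  0.212 ] z [ 0.001  0.002 -1.   ] yaw 40.9 J [ 0.11  0.41 -0.12  1.76  0.06  0.98  0.68] F [-0.03 -0.   -7.31] w 0.0103 48.7
[ 3.164e+02  1.100e+02 -1.640e+01  1.000e-01 -1.000e-01  1.440e+01]
```

>>> {"fn": "play_rows", "kwargs": {
  "commands": [
    [13,4,-6,0,0,1,0],
    [26,9,-10,0,0,2,0],
    [39,14,-13,0,0,3,0],
    [52,19,-15,0,0,4,0],
    [66,24,-16,0,0,5,0],
    [80,29,-16,0,0,6,0],
    [94,34,-16,0,0,7,0],
    [108,39,-16,0,0,8,0],
    [122,44,-16,0,0,9,0],
    [136,49,-16,0,0,10,0]
  ]
}}

```text
time: 14.08
tcp_pos: [0.5017, 0.0654, 0.2275]
orientation: [0.493, 0.87, 0.001, -0.0]
contact_force: [0.9, 1.0, -7.1]
grip_width: 0.0103
grip_force: 48.7
```

Run:
```python
from h import *
st();print(rel(*hang(-.11,.281)))
```

```text
t 14.08 tcp [0.5017 0.0654 0.2275] z [ 0.001  0.002 -1.   ] yaw 30.9 J [-0.13  0.3  -0.15  1.87  0.05  0.97  0.24] F [ 0.94  0.98 -7.1 ] w 0.0103 48.7
[ 1.88e+02  2.90e+01 -1.10e+00  1.00e-01 -1.00e-01  4.40e+00]
```

>>> {"fn": "play_rows", "kwargs": {
  "commands": [
    [14,3,0,0,0,1,0],
    [28,6,0,0,0,2,0],
    [42,9,0,0,0,3,0],
    [56,12,-1,0,0,4,0],
    [70,15,-1,0,0,4.4,0],
    [84,17,-1,0,0,4.4,0],
    [98,19,-1,0,0,4.4,0],
    [112,21,-1,0,0,4.4,0],
    [126,23,-1,0,0,4.4,0],
    [138,25,-1,0,0,4.4,0]
  ]
}}

```text
time: 14.92
tcp_pos: [0.4521, 0.1967, 0.2288]
orientation: [0.526, 0.851, 0.001, -0.001]
contact_force: [0.1, 0.9, -8.3]
grip_width: 0.0102
grip_force: 48.7
```

>>> {"fn": "play_rows", "kwargs": {
  "commands": [
    [10,1,0,0,0,0,0],
    [20,2,0,0,0,0,0],
    [29,3,0,0,0,0,0],
    [37,3.5,0,0,0,0,0],
    [43,4,0,0,0,0,0],
    [47,4,0,0,0,0,0],
    [49,4,0,0,0,0,0],
    [50,4,0,0,0,0,0],
    [50,4,0,0,0,0,0],
    [50,4,0,0,0,0,0]
  ]
}}

```text
time: 15.75
tcp_pos: [0.4346, 0.2417, 0.2277]
orientation: [0.526, 0.85, 0.001, -0.001]
contact_force: [-0.1, 0.3, -7.2]
grip_width: 0.0106
grip_force: 48.7
```

Run:
```python
from h import *
st();print(rel(*hang(-.11,.281)))
for n in('scene','top','wrist'): snap(n,n+'7.png')
print(orange('wrist',(250,150,390,360)),orange('scene',(120,150,300,330)),orange('top',(60,240,180,350)), [proj(cam(n),hang(-.11,.281,0)[0]) for n in('wrist','scene','top')])
```

```text
t 15.75 tcp [0.4346 0.2417 0.2277] z [-0.001  0.002 -1.   ] yaw 26.5 J [-0.44  0.29 -0.22  1.89  0.08  0.96 -0.24] F [-0.11  0.31 -7.18] w 0.0106 48.7
[ 1.9 -4.  -1.3  0.  -0.1 -0. ]
(np.float64(316.9341104916371), np.float64(322.5073492143943), 1973) None (np.float64(132.8846153846154), np.float64(317.53846153846155), 52) [array([306.60962678, 327.33312596]), array([210.5507611 , 276.09708557]), array([131.37126916, 323.61831146])]
```

Run:
```python
from h import *
s=cv2.imread('pics/scene7.png');t=cv2.imread('pics/top7.png');w=cv2.imread('pics/wrist7.png')
f=lambda im,x,y,W,H:cv2.resize(im[y:y+H,x:x+W],(400,300),interpolation=cv2.INTER_CUBIC)
cv2.imwrite('pics/c8.png',np.vstack([np.hstack([f(s,110,220,120,90),f(t,70,220,120,90)]),np.hstack([f(w,0,0,640,480),f(w,200,0,240,180)])]))
```

```text
(no output)
```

View pics/c8.png

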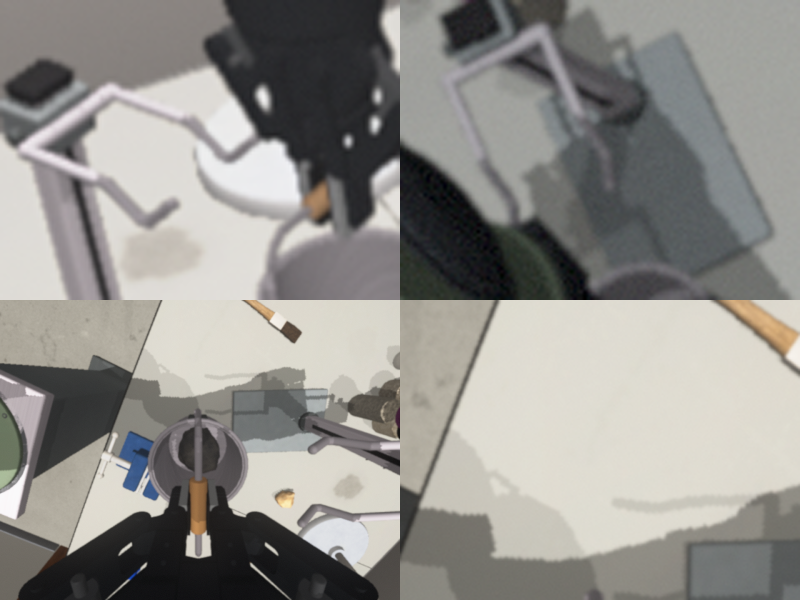

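Run:
```python
from h import *
w=cam('wrist');s=cam('scene')
D={'seatR':[0.5421,0.2626,0.2396],'seatL':[0.5151,0.3188,0.2381],'tipR':[0.5215,0.2505,0.2585],'tipL':[0.4936,0.3068,0.2578],'bendL':[.5319,.3316,.2585],'bendR':[.5689,.2779,.2573],'backL':[.5867,.3577,.256],'backR':[.618,.3012,.2549]}
for k,P in D.items(): print(k,(proj(w,P)/1.6+[0,300]).round(0),((proj(s,P)-[110,220])/.3).round(0))
im=cv2.imread('pics/wrist7.png');h=cv2.cvtColor(im,cv2.COLOR_BGR2HSV)
m=((h[...,0]>5)&(h[...,0]<22)&(h[...,1]>110)); m[:240]=0;m[:,:285]=0;m[:,350:]=0
v,u=np.nonzero(m);print('rows',np.percentile(v,[1,99]),'cols',np.percentile(u,[1,99]))
o=ctrl.get_obs();A=R.from_quat(o['orientation']).as_matrix()
for x in(-20,20,0): print(x,proj(w,o['tcp_pos']+A@np.array([x,0,-52])/1000), proj(w,o['tcp_pos']+A@np.array([x,0,-58])/1000))
```

```text
seatR [314. 507.] [227. 156.]
seatL [327. 441.] [143. 219.]
tipR [297. 523.] [257. 139.]
tipL [310. 450.] [172. 203.]
bendL [372. 444.] [102. 179.]
bendR [361. 517.] [178. 115.]
backL [443. 445.] [ 25. 147.]
backR [417. 515.] [110.  89.]
rows [286.91 372.  ] cols [304. 330.]
-20 [316.2735233  367.91871322] [316.24005658 377.59152103]
20 [316.18054669 286.50706142] [316.13906392 293.66266891]
0 [316.22880736 329.20472354] [316.19158449 337.7805432 ]
```

Run:
```python
from h import *
g=cv2.cvtColor(cv2.imread('pics/wrist7.png'),cv2.COLOR_BGR2GRAY)
for (x0,y0,x1,y1) in((464,318,560,376),(484,212,580,262)):
  print(x0,y0)
  for y in range(y0,y1,2): print(y,''.join(' .:-=+*#%@'[int(v)*10//256] for v in g[y,x0:x1:2]))
```

```text
464 318
318 ####%%%%%%%%%%%%%%%%%%%%%%%%%%%%%%%%%%%%%%%%####
320 %##%%%%%%%%%%%%%%%%%%%%%%%%%%%%%%%%%%%%%%%%%%%%%
322 %##%%%%%%%%%%%%%%%%%%%%%%%%%%%%%%%%%%%%%%%%%%%%%
324 %##%%%%%%%%%%%%%%%%%%%%%%%%%%%%%%%%%%%%%%%%%%%%%
326 %##%%%%%%%%%%%%%%#*****++*#%%%%%%%%%%%%%%%%%%%%%
328 %%%%%%%%%%%%%%%%#+---======+*##%%%%%%%%%%%%%%%%%
330 %%%%%%%%%%%%%%%#=---========-==+*#%%%%%%%%%%%%%%
332 %%%%%%%%%%%%%%#+---===++++=====-==+*#%%%%%%%%%%%
334 %%%%%%%%%%%%%#+----===+++++==========+**#%%%%%%%
336 %%%%%%%%%%%%%+----===++++++++============+*#%%%%
338 %%%%%%%%%%%%*----===++***+++=+++=========-==+*#%
340 %%%%%%%%%%%*=---===++#%%%##*++==++==========--=+
342 %%%%%%%%%%#=---===++#%%%%%%#*+=====++==========-
344 %%%%%%%%%#=---====+#%%%%%#*+=============+======
346 %%%%%%%%#=----===+*%%%##++====++++++++==========
348 %%%%%%%#+----===+*#%##+===+++++++********++=====
350 %%%%%%#+----===++#%*+==++++++****##%%%%%%%#*+++=
352 %%%%%%*----====+*#*+=+++++***##%%%%%%%%%%%%%%#*+
354 %%%%%#=-======+**+=++++***##%%%%%%%%%%%%%%%%%%%%
356 %%%%%#=-==++++++=+++++**##%%%%%%%%%%%%%%%%%%%%%%
358 %%%%%#+==+++++==++++**##%%%%
[... 1077 characters left out ...]
===========
236 ****+--==+++=++++#%%%%%%%%%%%%%#*+======-=======
238 ****=-==+++++++*#%%%%%%%%%%%%%%%%##+=========---
240 ****=-==++*+++*#%%%%%%%%%%%%%%%%%%%%#+=========-
242 ###%*-=++++++#%%%%%%%%%%%%%%%%%%%%%%%%#+========
244 %%%%#+==+++*#%%%%%%%%%%%%%%%%%%%%%%%%%%%#+======
246 %%%%%#*++**#%%%%%%%%%%%%%%%%%%%%%%%%%%%%%%#*====
248 %%%%%%%%%%%%%%%%%%%%%%%%%%%%%%%%%%%%%%%%%%%%#+==
250 %%%%%%%%%%%%%%%%%%%%%%%%%%%%%%%%%%%%%%%%%%%%%%#*
252 %%%%%%%%%%%%%%%%%%%%%%%%%%%%%%%%%%%%%%%%%%%%%%%%
254 %%%%%%%%%%%%%%%%%%%%%%%%%%%%%%%%%%%%%%%%%%%%%%%%
256 %%%%%%%%%%%%%%%%%%%%%%%%%%%%%%%%%%%%%%%%%%%%%%%%
258 %%%%%%%%%%%%%%%%%%%%%%%%%%%%%%%%%%%%%%%%%%%%%%%%
260 %%%%%%%%%%%%%%%%%%%%%%%%%%%%%%%%%%%%%%%%%%%%%%%%
```

>>> {"fn": "play_rows", "kwargs": {
  "commands": [
    [1,3,-1,0,0,0,0],
    [2,9,-1,0,0,0,0],
    [2,18,-1,0,0,0,0],
    [2,29,-1,0,0,0,0],
    [2,40,-1,0,0,0,0],
    [2,51,-1,0,0,0,0],
    [2,61,-1,0,0,0,0],
    [2,69,-1,0,0,0,0],
    [2,74,-1,0,0,0,0],
    [2,75,-1,0,0,0,0]
  ]
}}

```text
time: 16.88
tcp_pos: [0.5014, 0.2777, 0.2284]
orientation: [0.526, 0.85, 0.001, -0.001]
contact_force: [0.9, -0.4, -8.2]
grip_width: 0.0102
grip_force: 48.7
```

Run:
```python
from h import *
st();print(rel(*hang(0,.281)))
w=snap('wrist','w9.png');g=cv2.cvtColor(w,cv2.COLOR_RGB2GRAY);c=cam('wrist')
D={'seatR':[0.5421,0.2626,0.2396],'seatL':[0.5151,0.3188,0.2381],'tipR':[0.5215,0.2505,0.2585],'tipL':[0.4936,0.3068,0.2578]}
for k,P in D.items(): print(k,proj(c,P).round(0))
for (x0,y0,x1,y1) in((300,190,460,270),):
  for y in range(y0,y1,3): print(y,''.join(' .:-=+*#%@'[int(v)*10//256] for v in g[y,x0:x1:2]))
```

```text
t 16.88 tcp [0.5014 0.2777 0.2284] z [-0.001  0.002 -1.   ] yaw 26.5 J [-0.46  0.42 -0.21  1.7   0.1   1.03 -0.23] F [ 0.87 -0.43 -8.19] w 0.0102 48.7
[-0.5 30.1 -0.6  0.  -0.1 -0. ]
seatR [370. 335.]
seatL [377. 230.]
tipR [329. 360.]
tipL [331. 245.]
190 ----==-===--===--------===========================--------:.::---==--=---=====++
193 ++++++=----=++++++++==---===========================-----:.:::------==--======++
196 ==+++=------=++++++++++++=============================---:::::---------==--=-==+
199 ==+===------==++++++++++++++============================-..:::-----------==--=-=
202 ======--==--===++++++++===+++++=========================-:::::---::---------=---
205 ===:::-====-:::::+*****++=====+++========================-::::---...:-----------
208 -::..:-====-:....:+****+==================================-:::---::....:--------
211 .....:--===-:.....:+***++====---============================--:----::....:------
214 .....:--===-:......:+***+=====-:-================================-----:....:----
217 .....:--===-:.......-+**+=====-::-=+++++===========================-----:....:
[... 747 characters left out ...]
##*++++++++++++++***
247 ::::::-====-:--====----::.-===--:::::::::::-+=++*%%%%%%%%%%%%%%%%%%%%%%%%%%%%%%%
250 ::::::-====-:::----::::...-==---:::::::::::-==++*%%%%%%%%%%%%%%%%%%%%%%%%%%%%%%%
253 ::::::-====-:::::::::::..:===---::::::::::::=++++#%%%%%%%%%%%%%%%%%%%%%%%%%%%%%%
256 ::::::-====-:::::::::::..-==-----:::::::::::-+=++#%%%%%%%%%%%%%%%%%%%%%%%%%%%%%%
259 ::::::-====-:::::::::::.:-=-----:-:--:::::::-+=++#%%%%%%%%%%%%%%%%%%%%%%%%%%%%%%
262 ::::::-====-:::::::::::.:----------:-:::::---+=++#%%%%%%%%%%%%%%%%%%%%%%%%%%%%%%
265 .....:-====-:::::::::::.:------------:--::-:-+=++#%%%%%%%%%%%%%%%%%%%%%%%%%%%%%%
268 -....:-====-:::::::::::.:--------------------+=++#%%%%%%%%%%%%%%%%%%%%%%%%%%%%%%
```

>>> {"fn": "play_rows", "kwargs": {
  "commands": [
    [0,2,0,0,0,0,0],
    [0,6,0,0,0,0,0],
    [0,11,0,0,0,0,0],
    [0,16,-1,0,0,0,0],
    [0,21,-1,0,0,0,0],
    [0,25,-1,0,0,0,0],
    [0,28,-1,0,0,0,0],
    [0,30,-1,0,0,0,0],
    [0,30,-1,0,0,0,0],
    [0,30,-1,0,0,0,0]
  ]
}}

```text
time: 17.77
tcp_pos: [0.5274, 0.2906, 0.2297]
orientation: [0.526, 0.85, 0.001, -0.001]
contact_force: [-0.0, -0.1, -7.7]
grip_width: 0.0103
grip_force: 48.8
```

Run:
```python
from h import *
for _ in range(1): st()
print(rel(*hang(0,.245)))
w=snap('wrist','w10.png');g=cv2.cvtColor(w,cv2.COLOR_RGB2GRAY);c=cam('wrist')
D={'seatR':[0.5421,0.2626,0.2396],'seatL':[0.5151,0.3188,0.2381],'tipR':[0.5215,0.2505,0.2585],'tipL':[0.4936,0.3068,0.2578]}
for k,P in D.items(): print(k,proj(c,P).round(0))
for (x0,y0,x1,y1) in((250,200,390,270),(250,330,390,420)):
  print()
  for y in range(y0,y1,3): print(y,''.join(' .:-=+*#%@'[int(v)*10//256] for v in g[y,x0:x1:2]))
```

```text
t 17.77 tcp [0.5274 0.2906 0.2297] z [-0.001  0.002 -1.   ] yaw 26.5 J [-0.46  0.46 -0.2   1.62  0.1   1.07 -0.23] F [-0.02 -0.09 -7.69] w 0.0103 48.8
[-0.5  1.1 36.7  0.  -0.1 -0. ]
seatR [318. 334.]
seatL [320. 229.]
tipR [272. 358.]
tipL [266. 244.]

200 +++++++========================------==++++++======+=================-
203 +++++++++====================---====-===++****++======================
206 ++++++++===================:..:-====-::..-+******+====================
209 ++++++=================--:....:-====-.....:+*****+===--====++=========
212 ++++==================-......::-====-:.....-+****+====---==+*++=======
215 +++=======--==+++====-......:.:-====-:......-+***+====-::-=+++*+======
218 ++======--:===++=====:........:-====-:......:-+**+=====-::-=++++++====
221 +======-::-====++====:........:-=====::::..::.:=+=======::::-==++++===
224 =====-::::-===++====:.....:::---==++===------:::-=======-:::::=+++*+==
227 ====-:::::-==++++==-.:::-------=================------==-::::::=+=+++*
230 ===-::::---==+++==-------=====-=========================--------======
233 ==-::::---===-=--
[... 2496 characters left out ...]
%#+***-..    ....  ........  ..  
393        .....       .   .+%@%%##+++++*%%***+-..    . ..   ......  .  . 
396                        .=##%%*#+++++*%#*++=-.   .     .    ..         
399                        :*#%%%%%*+++++##*++==..              .         
402           .            :*#*#%%%*++++#%%#*+-=:.    ..                  
405                        :*##*%%%*=+++*###*+=-.  .  .                   
408                       .:=*##%@@%+==+#%%#++=-..                        
411                         ...:-=*#**+++#*=:..                           
414                               ........                                
417      ...                                                     .
```

>>> {"fn": "play_rows", "kwargs": {
  "commands": [
    [0,1,2,0,0,0,0],
    [0,1,5,0,0,0,0],
    [0,1,9,0,0,0,0],
    [0,1,13,0,0,0,0],
    [0,1,17,0,0,0,0],
    [0,1,20,0,0,0,0],
    [0,1,23,0,0,0,0],
    [0,1,25,0,0,0,0],
    [0,1,26,0,0,0,0],
    [0,1,26,0,0,0,0]
  ]
}}

```text
time: 18.65
tcp_pos: [0.5283, 0.2911, 0.2035]
orientation: [0.526, 0.85, 0.001, -0.001]
contact_force: [0.6, -0.4, -6.6]
grip_width: 0.01
grip_force: 48.7
```

```bash
cat >> h.py <<'E'
def favg(n=10):
    f=[]
    for _ in range(n): ctrl.grab_frame('wrist'); o=ctrl.get_obs(); f.append(o['contact_force'])
    f=np.array(f); print('F',f.mean(0).round(2),'sd',f.std(0).round(2),'tcp',np.round(o['tcp_pos'],4))
E
python3 - <<'E'
from h import *
st(); favg(12)
E
```

```text
t 18.65 tcp [0.5283 0.2911 0.2035] z [-0.001  0.002 -1.   ] yaw 26.5 J [-0.46  0.49 -0.2   1.65  0.11  1.01 -0.23] F [ 0.58 -0.43 -6.63] w 0.01 48.7
F [ 0.01  0.13 -7.14] sd [0.58 0.6  0.46] tcp [0.5284 0.2912 0.2038]
```

>>> {"fn": "play_rows", "kwargs": {
  "commands": [
    [0,0,2,0,0,0,0],
    [0,0,4,0,0,0,0],
    [0,0,6,0,0,0,0],
    [0,0,7.5,0,0,0,0],
    [0,0,9,0,0,0,0],
    [0,0,10.5,0,0,0,0],
    [0,0,12,0,0,0,0],
    [0,0,13.5,0,0,0,0],
    [0,0,15,0,0,0,0],
    [0,0,16.5,0,0,0,0]
  ]
}}

```text
time: 20.08
tcp_pos: [0.5284, 0.2912, 0.1872]
orientation: [0.526, 0.85, 0.001, -0.001]
contact_force: [-0.1, -0.4, -5.4]
grip_width: 0.0102
grip_force: 48.8
```

Run:
```python
from h import *
favg(10)
```

```text
F [ 0.61  0.34 -6.01] sd [0.63 0.43 0.68] tcp [0.5284 0.2912 0.1873]
```

>>> {"fn": "play_rows", "kwargs": {
  "commands": [
    [0,0.5,1.5,0,0,0,0],
    [0,1,3,0,0,0,0],
    [0,1.5,4.5,0,0,0,0],
    [0,2,6,0,0,0,0],
    [0,2,7.5,0,0,0,0],
    [0,2,9,0,0,0,0],
    [0,2,10.5,0,0,0,0],
    [0,2,12,0,0,0,0],
    [0,2,13.5,0,0,0,0],
    [0,2,15,0,0,0,0]
  ]
}}

```text
time: 21.42
tcp_pos: [0.5302, 0.2922, 0.1722]
orientation: [0.526, 0.85, 0.001, -0.001]
contact_force: [-1.0, -0.6, -4.5]
grip_width: 0.0102
grip_force: 49.0
```

Run:
```python
from h import *
favg(10)
```

```text
F [ 0.11 -0.68 -4.01] sd [0.48 0.39 0.52] tcp [0.5302 0.2921 0.1723]
```

>>> {"fn": "play_rows", "kwargs": {
  "commands": [
    [0,0,1.5,0,0,0,0],
    [0,0,3.5,0,0,0,0],
    [0,0,5.5,0,0,0,0],
    [0,0,7.5,0,0,0,0],
    [0,0,9.5,0,0,0,0],
    [0,0,11.5,0,0,0,0],
    [0,0,13.5,0,0,0,0],
    [0,0,15.5,0,0,0,0],
    [0,0,17.5,0,0,0,0],
    [0,0,19,0,0,0,0]
  ]
}}

```text
time: 22.75
tcp_pos: [0.5302, 0.2922, 0.1531]
orientation: [0.526, 0.85, 0.001, -0.001]
contact_force: [0.2, -1.6, -1.8]
grip_width: 0.0103
grip_force: 49.2
```

Run:
```python
from h import *
favg(14)
```

```text
F [-0.22 -1.1  -1.4 ] sd [0.66 0.52 0.39] tcp [0.5302 0.2921 0.1532]
```

>>> {"fn": "play_rows", "kwargs": {
  "commands": [
    [-0.2,-0.2,1,0,0,0,0],
    [-0.4,-0.4,2,0,0,0,0],
    [-0.6,-0.6,3,0,0,0,0],
    [-0.8,-0.7,4,0,0,0,0],
    [-1,-0.7,5,0,0,0,0],
    [-1,-0.7,6,0,0,0,0],
    [-1,-0.7,6.8,0,0,0,0],
    [-1,-0.7,7.4,0,0,0,0],
    [-1,-0.7,7.8,0,0,0,0],
    [-1,-0.7,8,0,0,0,0]
  ]
}}

```text
time: 24.28
tcp_pos: [0.5301, 0.2917, 0.1454]
orientation: [0.526, 0.85, 0.001, -0.001]
contact_force: [1.5, 5.2, 0.3]
grip_width: 0.0107
grip_force: 49.5
```

Run:
```python
from h import *
favg(20)
```

```text
F [ 1.64  5.01 -0.27] sd [0.65 0.52 0.43] tcp [0.5301 0.2917 0.1454]
```

>>> {"fn": "play_rows", "kwargs": {
  "commands": [
    [0.2,0.1,0,0,0,0,0],
    [0.4,0.3,0,0,0,0,0],
    [0.6,0.5,0,0,0,0,0],
    [0.8,0.6,0,0,0,0,0],
    [0.8,0.6,0,0,0,0,0],
    [0.8,0.6,0,0,0,0,0],
    [0.8,0.6,0,0,0,0,0],
    [0.8,0.6,0,0,0,0,0],
    [0.8,0.6,0,0,0,0,0],
    [0.8,0.6,0,0,0,0,0]
  ]
}}

```text
time: 26.12
tcp_pos: [0.5301, 0.2918, 0.1452]
orientation: [0.526, 0.85, 0.001, -0.001]
contact_force: [0.3, -0.2, 0.1]
grip_width: 0.0103
grip_force: 49.5
```

Run:
```python
from h import *
favg(16); o=ctrl.get_obs(); print(np.round(o['ft_torque'],3))
```

```text
F [-0.03 -0.03 -0.16] sd [0.51 0.62 0.42] tcp [0.5301 0.2919 0.1452]
[-0.163  0.05   0.083]
```

>>> {"fn": "play_rows", "kwargs": {
  "commands": [
    [0,0,0,0,0,0,0],
    [0,0,0,0,0,0,0],
    [0,0,0,0,0,0,0.05],
    [0,0,0,0,0,0,0.09],
    [0,0,0,0,0,0,0.12],
    [0,0,0,0,0,0,0.14],
    [0,0,0,0,0,0,0.16],
    [0,0,0,0,0,0,0.18],
    [0,0,0,0,0,0,0.22],
    [0,0,0,0,0,0,0.25]
  ],
  "squeeze": 20
}}

```text
time: 27.75
tcp_pos: [0.5302, 0.2921, 0.1453]
orientation: [0.526, 0.85, 0.001, -0.001]
contact_force: [0.8, -0.5, 0.1]
grip_width: 0.0213
grip_force: 0.0
```

Run:
```python
from h import *
st();favg(14); snap('wrist','w12.png'); snap('scene','s12.png'); 
a=[orange('wrist',(250,240,390,400)) for _ in range(4)]; print(a)
```

```text
t 27.75 tcp [0.5302 0.2921 0.1453] z [-0.     0.002 -1.   ] yaw 26.5 J [-0.47  0.56 -0.19  1.7   0.13  0.89 -0.25] F [ 0.78 -0.49  0.1 ] w 0.0213 0.0
F [ 0.11 -0.01  0.26] sd [0.6  0.69 0.58] tcp [0.5301 0.292  0.1453]
[(np.float64(316.7944593386953), np.float64(328.5428954423592), 2238), (np.float64(316.8067826863008), np.float64(328.4868362338242), 2241), (np.float64(316.79267202859694), np.float64(328.55808757819483), 2238), (np.float64(316.81627179257936), np.float64(328.53196244970945), 2237)]
```

>>> {"fn": "play_rows", "kwargs": {
  "commands": [
    [0,0,0,0,0,0,0.3],
    [0,0,0,0,0,0,0.35],
    [0,0,-1,0,0,0,0.4],
    [0,0,-4,0,0,0,0.4],
    [0,0,-8,0,0,0,0.4],
    [0,0,-13,0,0,0,0.4],
    [0,0,-20,0,0,0,0.4],
    [0,0,-28,0,0,0,0.4],
    [0,0,-36,0,0,0,0.4],
    [0,0,-44,0,0,0,0.4]
  ]
}}

```text
time: 29.58
tcp_pos: [0.5303, 0.292, 0.1904]
orientation: [0.526, 0.85, 0.001, -0.001]
contact_force: [-0.0, -0.1, -0.7]
grip_width: 0.0343
grip_force: 0.0
```

Run:
```python
from h import *
st(); c=cam('wrist')
print([orange('wrist',(230,150,410,400)) for _ in range(3)], proj(c,[.5302,.292,.1972]).round(1))
```

```text
t 29.58 tcp [0.5303 0.292  0.1904] z [-0.     0.002 -1.   ] yaw 26.5 J [-0.46  0.51 -0.2   1.66  0.11  0.99 -0.24] F [-0.01 -0.1  -0.7 ] w 0.0343 0.0
[(np.float64(316.5902883156297), np.float64(281.19802731411227), 1318), (np.float64(315.4712643678161), np.float64(279.98850574712645), 1305), (np.float64(315.52519083969463), np.float64(280.7488549618321), 1310)] [316.4 281.4]
```

Bail rests where it was left, at the predicted spot. Move clear upward.

>>> {"fn": "play_rows", "kwargs": {
  "commands": [
    [0,0,-8,0,0,0,0.4],
    [0,0,-17,0,0,0,0.4],
    [0,0,-27,0,0,0,0.4],
    [0,0,-38,0,0,0,0.4],
    [0,0,-50,0,0,0,0.4],
    [0,0,-62,0,0,0,0.4],
    [0,0,-74,0,0,0,0.4],
    [0,0,-86,0,0,0,0.4],
    [0,0,-97,0,0,0,0.4],
    [0,0,-105,0,0,0,0.4]
  ]
}}

```text
time: 30.57
tcp_pos: [0.5304, 0.2918, 0.2961]
orientation: [0.526, 0.85, 0.001, -0.0]
contact_force: [0.3, 0.0, -0.1]
grip_width: 0.0341
grip_force: 0.0
```

>>> {"fn": "play_rows", "kwargs": {
  "commands": [
    [0,-8,-2,0,0,0,0.4],
    [0,-18,-4,0,0,0,0.4],
    [0,-30,-6,0,0,0,0.4],
    [0,-44,-8,0,0,0,0.4],
    [0,-58,-10,0,0,0,0.4],
    [0,-70,-10,0,0,0,0.4],
    [0,-80,-10,0,0,0,0.4],
    [0,-80,-10,0,0,0,0.4],
    [0,-80,-10,0,0,0,0.4],
    [0,-80,-10,0,0,0,0.4]
  ]
}}

```text
time: 31.4
tcp_pos: [0.4588, 0.256, 0.3041]
orientation: [0.526, 0.85, 0.001, -0.001]
contact_force: [-0.1, -0.3, 0.3]
grip_width: 0.034
grip_force: 0.0
```

Run:
```python
from h import *
st(); c=cam('wrist'); t=cam('top');s=cam('scene')
for i in range(3): print(orange('wrist',(300,150,560,420)))
P=[.5302,.292,.1972]; print(proj(c,P).round(1),proj(s,P).round(1),orange('scene',(130,240,210,340)))
w=snap('wrist','w13.png');g=cv2.cvtColor(w,cv2.COLOR_RGB2GRAY)
u,v=proj(c,P).astype(int)
for y in range(v-90,v+90,4): print(y,''.join(' .:-=+*#%@'[int(q)*10//256] for q in g[y,u-80:u+120:2]))
```

```text
t 31.4 tcp [0.4588 0.256  0.3041] z [-0.001  0.002 -1.   ] yaw 26.5 J [-0.45  0.27 -0.22  1.72  0.06  1.16 -0.22] F [-0.1  -0.32  0.28] w 0.034 0.0
(np.float64(407.9089376053963), np.float64(230.53119730185497), 593)
(np.float64(407.83), np.float64(231.23333333333332), 600)
(np.float64(407.71475953565505), np.float64(231.51409618573797), 603)
[408.1 223.4] [168.6 294.3] None
133 ################**#**+++=======================+++====+++++===+=====+==++*###*************##########
137 ########****+++============+========================++================+==*#****************#########
141 ****+========================--===-------------------------------------==+******************########
145 ========------------------------------------------=======================+*********************###*+
149 =======---------------------==--------------------========================+*****************+=------
153 =======-------------------------------------------=======================+***************=--::--::::
157 =======--------------------------:::::--------------=====-===============+*+==+********+
[... 3302 characters left out ...]
#########*+=-=======+*#############################*****************##
289 ##%##########=:-----=#################*===++++*#####################################***********#####
293 ####%########-.:-----+#################+******####**################################################
297 ############*-..:-----*#################*###%%%%%#*#################################################
301 #***######%#*:..:------:...-*##############%%%%%%###################################################
305 ######**####*:...:-----:.....-#################%%###################################################
309 ##########**+:...:------:.....=#####################################################################
```

Run:
```python
from h import *
print(orange('wrist',(300,150,560,420))); st()
print(ctrl.hand_in())
```

```text
(np.float64(407.9358552631579), np.float64(231.76480263157896), 608)
t 31.7 tcp [0.4587 0.256  0.304 ] z [-0.001  0.002 -1.   ] yaw 26.5 J [-0.45  0.27 -0.22  1.72  0.06  1.16 -0.22] F [ 0.37  0.4  -0.11] w 0.0341 0.0
the job is handed in; nothing more can be done
None
```

The pail, rock inside, hangs by its bail across both prongs, with the hook about 48 mm down of its 65 mm travel (about 7.1 N, roughly 0.73 kg). It held still on release, the arm is clear, and I handed the job in at 31.7 s; no verdict came back.

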